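# Change the cores of a filter drier

### The job

Lift the spent dark-brown core off the holder's spigot and stand it upright in the red tray. Then build the new stack on the holder, each piece fully down on the one below: the pink core over the spigot, the steel spacer over the top of the pink core, the cream core over the spacer's pin, and last the brass cap over the top of the cream core. Leave everything released and standing straight.

Things in the scene. Friction and masses are not known exactly. Their poses are not given: they have to be found in the camera images.
- spent_core: hollow cylindrical filter core standing upright, outside diameter 62 mm, through bore 32, height 70 mm, about 0.16 kg; dark brown, nearly black; at the start it sits on the holder's plate with the spigot in its bore. Origin: centre of its underside; z up along the bore. Round, so yaw means nothing. Grasp it from above across its outside.
- pink_core: hollow cylindrical filter core standing upright, outside diameter 62 mm, through bore 32, height 70 mm, about 0.16 kg; pink; at the start it stands in one of the two cells of the carton, either one. Origin: centre of its underside; z up along the bore. Round, so yaw means nothing. Grasp it from above across its outside.
- cream_core: hollow cylindrical filter core standing upright, outside diameter 62 mm, through bore 32, height 70 mm, about 0.16 kg; cream white; at the start it stands in the other cell of the carton. Origin: centre of its underside; z up along the bore. Round, so yaw means nothing. Grasp it from above across its outside.
- spacer: upside-down steel dish, skirt down, dark X on top, with an upright central pin. Sizes in mm: disc diameter 78, 12 high: 4 thick plate (8 to 12 above origin), skirt inside diameter 72, 8 deep. Pin diameter 20, from 12 to 48, last 8 tapering to diameter 10; pinch its straight part from above. 0.12 kg. Origin: centre of the skirt's lower rim, z up; when seated, 8 below the top of the core it covers.
- cap: upside-down brass dish, skirt down, with a black round knob on top. Sizes in mm: disc diameter 78, 12 high: 4 thick plate (8 to 12 above origin), skirt inside diameter 72, 8 deep. Knob diameter 28, from 12 to 46; pinch it from above. 0.15 kg. Origin: centre of the skirt's lower rim, z up; when seated, 8 below the top of the core it covers.
- holder: fixed round aluminium plate, sizes in mm: diameter 120, 18 thick, with a blue band, and an upright central steel spigot: diameter 20, from 18 to 54 above the origin, its last 8 tapering to diameter 10. Origin: centre of the plate's underside, on the table; z up. A core stands on the plate, 18 above the origin, with the spigot in its bore.
- tray: fixed red open tray, sizes in mm: outside 170 x 170, 45 high, walls and floor 5 thick (its floor is 5 above the origin). Origin: centre of its underside; x and y along its sides, z up.
- carton: fixed open cardboard carton, sizes in mm: outside 145 (its x) x 225 (its y), 65 high, walls and floor 4 thick, one full-height 4 thick divider halfway along y: two cells, 137 along x and 106 along y, centred at y = +-55. A core stands in each, near its centre, 9 proud of the walls. More finger room along the carton's x. Origin: centre of its underside; z up.
Things that resemble listed ones, but are neither listed nor needed, are in the scene too. Leave any green or orange look-alike of the cap alone.

How it is judged:
On the way, in this order (a step that is already met when the one before it is completed fails the run):
1. the spent core stands in the tray, released (x of spent_core in the frame of tray between -0.055 and 0.055 m and y of spent_core in the frame of tray between -0.055 and 0.055 m and z of spent_core in the frame of tray between 0 and 0.015 m and angle between spent_core's own z axis and vertical below 0.08 rad and contact force between the fingers and spent_core below 0.5 N), for 0.2 s.
2. the pink core stands on the holder over the spigot, released (horizontal distance between pink_core and holder below 0.009 m and z of pink_core in the frame of holder between 0.013 and 0.023 m and angle between pink_core's own z axis and vertical below 0.08 rad and contact force between the fingers and pink_core below 0.5 N), for 0.2 s.
3. the spacer sits over the top of the pink core, released (horizontal distance between spacer and pink_core below 0.008 m and z of spacer in the frame of pink_core between 0.057 and 0.067 m and angle between spacer's own z axis and vertical below 0.08 rad and contact force between the fingers and spacer below 0.5 N), for 0.2 s.
4. the cream core stands on the spacer over its pin, released (horizontal distance between cream_core and spacer below 0.009 m and z of cream_core in the frame of spacer between 0.007 and 0.017 m and angle between cream_core's own z axis and vertical below 0.08 rad and contact force between the fingers and cream_core below 0.5 N), for 0.2 s.
5. the cap sits over the top of the cream core, released (horizontal distance between cap and cream_core below 0.008 m and z of cap in the frame of cream_core between 0.057 and 0.067 m and angle between cap's own z axis and vertical below 0.08 rad and contact force between the fingers and cap below 0.5 N), for 0.2 s.
At the end, for the whole second after the job is handed in: Spent core upright on the tray floor, within 55 mm of its centre along each side. On the holder, bottom up: pink core, spacer, cream core, cap; cores centred within 9 mm on the part below, spacer and cap within 8 mm; heights within 5 mm, upright within 0.08 rad, released, at rest (x of spent_core in the frame of tray between -0.055 and 0.055 m and y of spent_core in the frame of tray between -0.055 and 0.055 m and z of spent_core in the frame of tray between 0 and 0.015 m and angle between each of spent_core, pink_core, spacer, cream_core, cap's own z axis and vertical below 0.08 rad and horizontal distance between pink_core and holder below 0.009 m and z of pink_core in the frame of holder between 0.013 and 0.023 m and horizontal distance between spacer and pink_core below 0.008 m and z of spacer in the frame of pink_core between 0.057 and 0.067 m and horizontal distance between cream_core and spacer below 0.009 m and z of cream_core in the frame of spacer between 0.007 and 0.017 m and horizontal distance between cap and cream_core below 0.008 m and z of cap in the frame of cream_core between 0.057 and 0.067 m and linear speed of each of spent_core, pink_core, cream_core, spacer, cap below 0.02 m/s); the robot touches nothing.
It also fails if it takes over 141 s, if anything falls off the work surface, if the arm or the gripper's body presses on something with over 40 N, if the wrist force passes 120 N, or if a joint passes its speed limit or range.

### The arm

A 6-joint arm with a two-finger parallel gripper is mounted at the origin on the work surface. World frame = base frame: x ahead of the robot, y to its left, z up, the work surface at z = 0. Lengths are in m, angles in rad, forces in N, time in s.
With the tool pointing down it reaches from about 0.425 to 0.95 m from the base axis. Payload 3.5 kg.
Tool frame: the origin (TCP) lies midway between the tips of the shut fingers; the grasp point (between the pads) lies 19 mm behind it (ctrl.hold_point_z is the distance from the TCP to the grasp point, in m); z points along the fingers, y is the line along which they close (so a half turn about z gives the same grasp; the last joint's range is limited). The gripper opens to 85 mm and grips with 20 to 120 N. Pads are 22 mm wide; open, the fingers measure 114 mm over their backs; the gripper's body (76 mm by 85 mm) begins 54 mm behind the grasp point. The pads swing forward as they close: fully open they stand 13 mm farther back than shut.
Start: joints at [-1.419, 0.286, 1.577, -0, 1.279, -0.15], TCP at [0.201, -0.644, 0.231] pointing down, gripper open.
Joint ranges: [-2.77, 2.77], [-0.9, 2.22], [0.21, 2.48], [-1.53, 4.67], [0.24, 2.81], [-2.84, 2.84]. Speed limits (rad/s): [2.79, 2.79, 3.14, 3.14, 3.14, 3.14].

### API

Orientations are given as a unit quaternion [x, y, z, w].
In Python, from plant import readout, cams, sign_off, ctrl gives the robot as it stands. The module is installed in compiled form; this text tells all that it offers.
- The arm moves only by the tool step_arm, never from a script. Its argument "increments" is a list of rows, each a list of 2 entries, a list of its own where there are three numbers: the shift along the world's x, y, z in mm, then the turn, a rotation vector about the world's x, y, z in rad. In form: [[[x, y, z], [rx, ry, rz]], ...]. A call has 1 to 8 rows; each row shifts and turns the commanded pose from where the row before left it; what a row does not reach is not made up. A row lasts 1/12 s, in which the tool goes at most 41.7 mm and 7.16 degrees, less where a joint would pass 70% of its speed; a pose out of reach is approached as far as the arm can. A call is refused whole if a number of a shift passes 41.7 or a number of a turn 0.125, either way. A call with a gripper value outside its range is refused whole. "fingers" is the opening, from -1 (shut) to 1 (fully open), set as the call begins (left out, the last holds). The fingers move at their own pace and stop on an object; "grip_force" is the grip in N (left out, the last holds). Time passes only in rows, so rows that do not move let the fingers close. It gives the time, the measured TCP pose, the force, the opening and the grip force at its end, in the units of the state.
- readout.get_state(): the state, without advancing time (a new reading comes with each control period).
- cams.read_camera(name): name is "side" or "top"; returns the picture (400x640x3 uint8, red, green, blue); there is no depth.
- cams.get_calibration(name): a dict with "fx", "fy", "cx", "cy" (pixels), "distortion" ([k1, k2, p1, p2, k3] as OpenCV has them; the pictures are not rectified), "eye" and "rotation" of the camera in the world. Camera axes: x right, y up, looking along -z (the intrinsics and any distortion apply to the point x, -y, -z); pixel columns grow to the right and rows downward; lengths in m; the calibration is good to about 2 mm. A picture is of the moment at which its call begins. get_calibration takes no time and is no camera call.
- sign_off(): hands the job in; it is judged then, once.
The state is a dict: "time": time; "qpos": joint angles; "dq": joint speeds; "joint_efforts": joint torques, N m; "eef_pos": TCP position; "tcp_rot": TCP orientation; "contact_force": force on the tool from outside, world axes, zero at the start; "wrist_torque": the same for the moment, N m; "opening": opening from 0.0 (shut) to 1.0 (fully open); "finger_force": force on a finger pad.
Only numpy, scipy, OpenCV 4.12 (cv2) and the standard library are available. Lean on these libraries where they do the work, as an engineer would, in place of code of your own. Each camera call takes 0.05 s, during which the arm holds its last target. There are 200 camera calls.

## Working session

There is one attempt and no reset: what is moved stays moved. The work goes in short steps, Python scripts to look and compute and a tool call to move; the robot and the scene stay as the last step left them, time stands still between calls to the robot, and variables do not carry over. Pictures are saved under pics/ and viewed, at most 14 in all, crops included, and the job is handed in when it is done.

Besides the shell and the picture viewer there is one more tool, called after "Emit:" in YAML: its name, and indented under it one key for each argument. step_arm: Moves the arm, as the interface text tells. Its arguments: {"type":"object","properties":{"increments":{"type":"array","items":{"type":"array"}},"fingers":{"type":"number"},"grip_force":{"type":"number"}},"required":["increments"]}

```bash
mkdir -p pics
cat > h.py <<'E'
import numpy as np, cv2
from plant import readout, cams, sign_off, ctrl
def snap(n,f):
    im=cams.read_camera(n); cv2.imwrite('pics/'+f,im[:,:,::-1]); return im
def _c(n):
    c=cams.get_calibration(n); K=np.array([[c['fx'],0,c['cx']],[0,c['fy'],c['cy']],[0,0,1.]])
    return K,np.array(c['distortion'],float),np.array(c['eye'],float),np.array(c['rotation'],float).reshape(3,3)
def ray(n,uv):
    K,d,e,R=_c(n); p=cv2.undistortPoints(np.array([[uv]],float),K,d)[0,0]
    return e,R@np.array([p[0],-p[1],-1.])
def at_z(n,uv,z):
    e,r=ray(n,uv); return e+r*(z-e[2])/r[2]
def proj(n,P):
    K,d,e,R=_c(n); q=(np.atleast_2d(P)-e)@R*np.array([1,-1,-1.])
    return cv2.projectPoints(q.reshape(-1,1,3),np.zeros(3),np.zeros(3),K,d)[0].reshape(-1,2)
E
python3 - <<'E'
from h import *
for n in('top','side'):
    snap(n,n+'0.png'); K,d,e,R=_c=__import__('h')._c(n); print(n,K[0,0],d,e.round(3),R.round(3).tolist())
print(readout.get_state(),ctrl.hold_point_z)
E
```

```text
Traceback (most recent call last):
  File "h.py", line 7, in _c
    return K,np.array(c['distortion'],float),np.array(c['eye'],float),np.array(c['rotation'],float).reshape(3,3)
                                                                      ~~~~~~~~~~~~~~~~~~~~~~~~~~~~~~~~~~~~~^^^^^
ValueError: cannot reshape array of size 4 into shape (3,3)
```

View pics/top0.png

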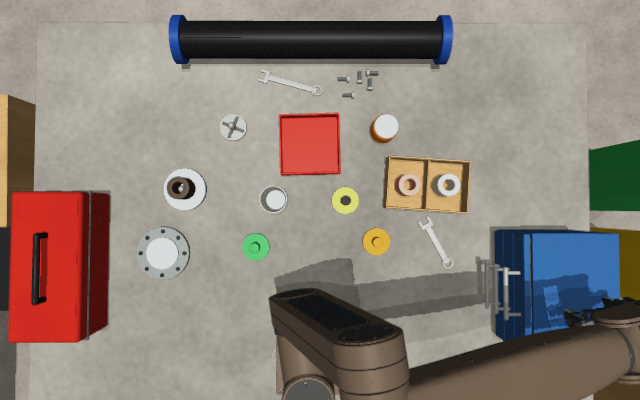

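The top view shows: holder with spent core (184,189), spacer with X (233,127), tray (310,144), brass cap with black knob (345,200), carton with pink core (409,184) and cream core (448,184). The rotation is a quaternion, so I'll fix the helper.

```bash
sed -i "s/np.array(c\['rotation'\],float).reshape(3,3)/Rotation.from_quat(c['rotation']).as_matrix()/; 1a from scipy.spatial.transform import Rotation" h.py
python3 - <<'E'
from h import *
import h
im=snap('side','side0.png'); t=cv2.imread('pics/top0.png')
for n in('top','side'):
    K,d,e,R=h._c(n); print(n,K[0,0],d,e.round(3),R.round(3).tolist())
cv2.imwrite('pics/top0c.png',cv2.resize(t[100:220,150:310],None,fx=5,fy=5,interpolation=cv2.INTER_CUBIC))
cv2.imwrite('pics/top0d.png',cv2.resize(t[100:220,320:480],None,fx=5,fy=5,interpolation=cv2.INTER_CUBIC))
print(readout.get_state(),ctrl.hold_point_z)
for k,u,z in [('spent',(181,187),.088),('holder',(185,189),.018),('spacer',(233,127),.012),('tray',(310,144),.045),('cap',(345,200),.046),('pink',(409,184),.074),('cream',(448,184),.074)]: print(k,at_z('top',u,z).round(4))
E
```

```text
top 472.13447457488945 [0.01135415 0.         0.         0.         0.        ] [ 0.431 -0.018  1.361] [[0.003, 0.999, -0.033], [-1.0, 0.002, -0.005], [-0.005, 0.033, 0.999]]
side 390.92901551815413 [-0.05473307  0.          0.          0.          0.        ] [0.122 0.504 0.731] [[-0.807, 0.434, -0.401], [-0.591, -0.595, 0.546], [-0.002, 0.677, 0.736]]
{'time': 0.1, 'qpos': array([-1.41900380e+00,  2.87145279e-01,  1.57804255e+00,  2.63237358e-07,
        1.27863001e+00, -1.50003339e-01]), 'dq': array([ 0.00092664, -0.00083952, -0.00401215,  0.00247533, -0.00046502,
        0.00080388]), 'joint_efforts': array([ 6.99271186e-04, -4.07296550e+01, -2.93700886e+01, -1.32770328e-04,
        3.41823878e-03, -4.06222810e-06]), 'eef_pos': array([ 0.20056734, -0.64387863,  0.23003357]), 'tcp_rot': array([ 9.88635888e-01,  1.50325791e-01, -8.69321403e-07, -1.11259372e-03]), 'contact_force': array([-0.29790354,  0.25001912,  0.68586177]), 'wrist_torque': array([-0.01328041,  0.00204765, -0.02476162]), 'finger_force': 0.0, 'opening': 0.9980171190326462} 0.0187
spent [0.4824 0.3493 0.088 ]
holder [0.4795 0.3581 0.018 ]
spacer [0.6583 0.2239 0.012 ]
tray [0.6054 0.002  0.045 ]
cap [ 0.4489 -0.0959  0.046 ]
pink [ 0.4926 -0.2685  0.074 ]
cream [ 0.4928 -0.3745  0.074 ]
```

View pics/side0.png

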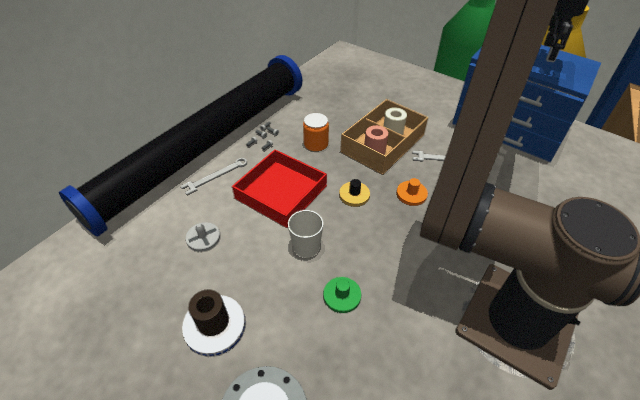

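View pics/top0c.png

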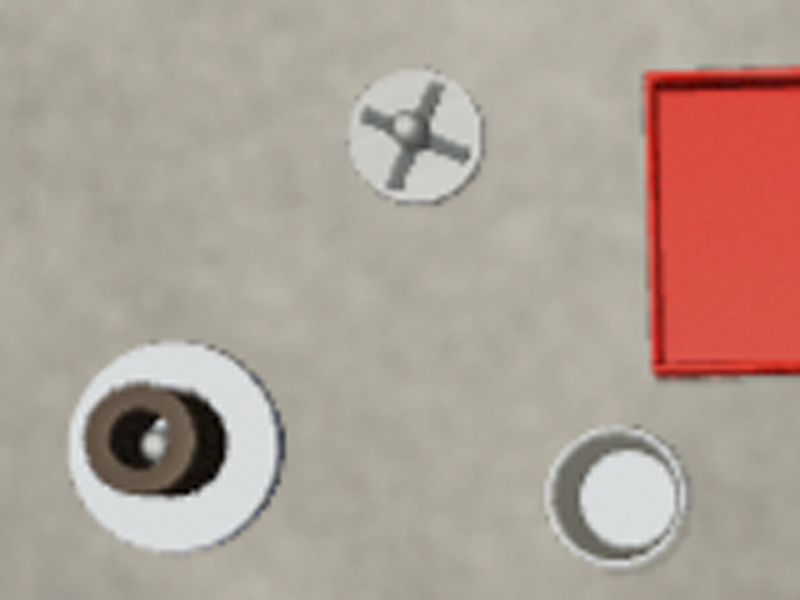

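View pics/top0d.png

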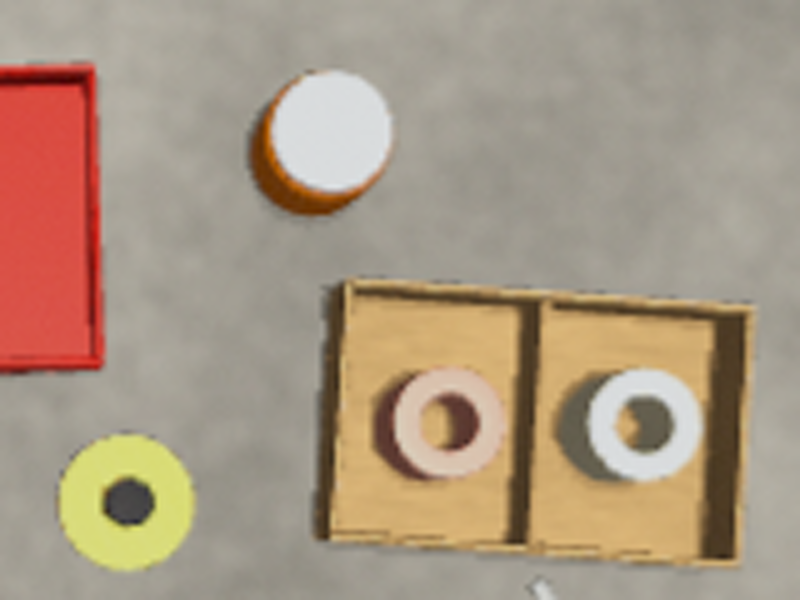

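The crops show, in original pixels after converting from the 5× crop: spent rim ≈(177.6,187.2), holder disc ≈(184.7,188.7), spacer disc ≈(232.8,126.8), cap disc ≈(344.8,200), pink rim ≈(409.4,184.2) and cream rim ≈(448.5,184.5). The side view agrees on which object is which. Next I'll compute positions and cross-check them in the side view.

Run:
```python
from h import *
O={'c':150,'d':320}
f=lambda k,x,y:(O[k]+x/5-.4,100+y/5-.4)
M=[('spent','c',140,438,.088,62),('holder','c',175,445,.018,120),('spacer','c',416,136,.012,78),('pin','c',409,128,.048,0),('cap','d',126,502,.012,78),('knob','d',129,501,.046,28),('pink','d',449,423,.074,62),('cream','d',644.5,424.5,.074,62)]
s=cv2.imread('pics/side0.png'); P={}
a=np.linspace(0,2*np.pi,60)
for k,c,x,y,z,D in M:
    p=at_z('top',f(c,x,y),z); P[k]=p; print(k,(p*1000).round(1), np.hypot(p[0],p[1]).round(3))
    ring=p+np.c_[np.cos(a),np.sin(a),0*a]*max(D,6)/2000
    for u in proj('side',ring): cv2.circle(s,tuple(int(round(v*16)) for v in u),8,(255,0,255),-1,shift=4)
for n,L,z in [('tray',[('c',644,72),('d',95,63),('d',103,368),('c',655,377)],.045),('carton',[('d',345,280),('d',757,305),('d',740,567),('d',320,540)],.065)]:
    q=np.array([at_z('top',f(*l),z) for l in L])[:,:2]*1000
    print(n,q.mean(0).round(1),np.linalg.norm(q-np.roll(q,-1,0),axis=1).round(0),np.degrees(np.arctan2(*(q[0]-q[1]))).round(1),np.degrees(np.arctan2(*(q[3]-q[2]))).round(1))
cv2.imwrite('pics/chk.png',cv2.resize(s[90:360,170:440],(800,600) and None,fx=2.2,fy=2.2))
```

```text
spent [481.8 358.5  88. ] 0.601
holder [480.7 359.2  18. ] 0.6
spacer [658.9 224.4  12. ] 0.696
pin [657.3 221.9  48. ] 0.694
cap [449.4 -97.3  12. ] 0.46
knob [449.5 -97.   46. ] 0.46
pink [ 492.  -269.6   74. ] 0.561
cream [ 491.5 -375.9   74. ] 0.619
tray [606.7   3.6] [169. 171. 167. 171.] -1.8 -1.9
carton [ 492.7 -321.3] [226. 144. 230. 144.] 3.4 3.5
```

View pics/chk.png

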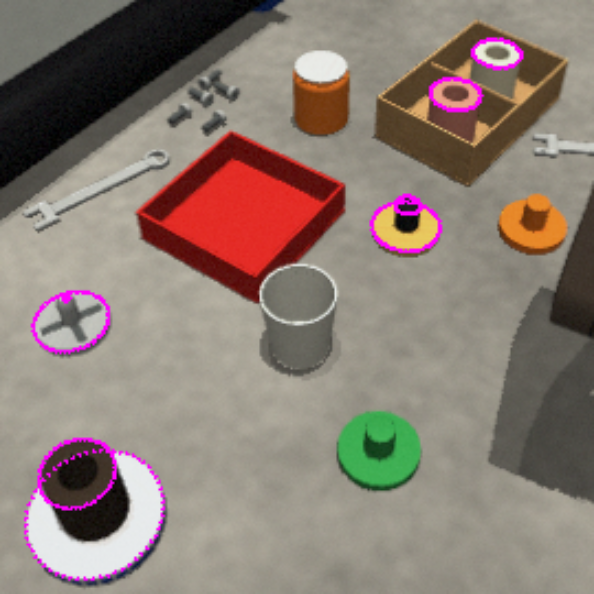

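The reprojected rings lie on the objects in the side view (spent rim, holder, spacer, cap, pink and cream), so the positions are consistent. Next I'll move over the spent core, turning the closing line to −0.06 rad on the way.

Emit:
step_arm:
  increments:
    - [[25,28.7,0],[0,0,0.101]]
    - [[25,28.7,0],[0,0,0.101]]
    - [[25,28.7,0],[0,0,0.101]]
    - [[25,28.7,0],[0,0,0.101]]
    - [[25,28.7,0],[0,0,0.101]]
    - [[25,28.7,0],[0,0,0.101]]
    - [[25,28.7,0],[0,0,0.101]]
    - [[25,28.7,0],[0,0,0.101]]
  fingers: 1
  grip_force: 40

```text
time: 0.77
eef_pos: [0.4014, -0.413, 0.2308]
tcp_rot: [0.849, 0.529, 0.0, -0.0]
contact_force: [0.2, 0.1, -0.2]
opening: 1.001
finger_force: 0.0
```

Emit:
step_arm:
  increments:
    - [[25,28.7,0],[0,0,0.101]]
    - [[25,28.7,0],[0,0,0.101]]
    - [[25,28.7,0],[0,0,0.101]]
    - [[25,28.7,0],[0,0,0.101]]
    - [[0,0,0],[0,0,0]]
    - [[0,0,0],[0,0,0]]

```text
time: 1.27
eef_pos: [0.5015, -0.2982, 0.2307]
tcp_rot: [0.726, 0.688, -0.0, -0.0]
contact_force: [-0.2, -0.5, -1.2]
opening: 1.003
finger_force: 0.0
```

Emit:
step_arm:
  increments:
    - [[-1.1,38.7,0],[0,0,0]]
    - [[-1.1,38.7,0],[0,0,0]]
    - [[-1.1,38.7,0],[0,0,0]]
    - [[-1.1,38.7,0],[0,0,0]]
    - [[-1.1,38.7,0],[0,0,0]]
    - [[-1.1,38.7,0],[0,0,0]]
    - [[-1.1,38.7,0],[0,0,0]]
    - [[-1.1,38.7,0],[0,0,0]]

```text
time: 1.93
eef_pos: [0.4912, 0.0099, 0.2312]
tcp_rot: [0.728, 0.685, -0.0, 0.0]
contact_force: [0.9, 0.8, 0.9]
opening: 0.999
finger_force: 0.0
```

Emit:
step_arm:
  increments:
    - [[-1.1,38.7,0],[0,0,0]]
    - [[-1.1,38.7,0],[0,0,0]]
    - [[-1.1,38.7,0],[0,0,0]]
    - [[-1.1,38.7,0],[0,0,0]]
    - [[-1.1,38.7,0],[0,0,0]]
    - [[-1.1,38.7,0],[0,0,0]]
    - [[-1.1,38.7,0],[0,0,0]]
    - [[-1.1,38.7,0],[0,0,0]]

```text
time: 2.6
eef_pos: [0.4833, 0.3196, 0.231]
tcp_rot: [0.728, 0.686, -0.0, 0.0]
contact_force: [0.4, 0.7, 0.1]
opening: 1.003
finger_force: 0.0
```

Emit:
step_arm:
  increments:
    - [[-1.1,38,0],[0,0,0]]
    - [[0,0,-30],[0,0,0]]
    - [[0,0,-30],[0,0,0]]
    - [[0,0,0],[0,0,0]]
    - [[0,0,0],[0,0,0]]

```text
time: 3.02
eef_pos: [0.4811, 0.3554, 0.169]
tcp_rot: [0.728, 0.686, -0.003, -0.001]
contact_force: [0.8, -0.3, -0.4]
opening: 0.994
finger_force: 0.0
```

Emit:
step_arm:
  increments:
    - [[0.5,3,-28],[0,0,0]]
    - [[0,0,-28],[0,0,0]]
    - [[0,0,-28],[0,0,0]]
    - [[0,0,-20],[0,0,0]]
    - [[0,0,-10],[0,0,0]]
    - [[0,0,-10],[0,0,0]]
    - [[0,0,0],[0,0,0]]
    - [[0,0,0],[0,0,0]]

```text
time: 3.68
eef_pos: [0.4836, 0.3603, 0.0487]
tcp_rot: [0.727, 0.686, 0.001, 0.0]
contact_force: [0.7, 0.6, 0.5]
opening: 1.001
finger_force: 0.0
```

Emit:
step_arm:
  increments:
    - [[-1,-1,-6],[0,0,0]]
    - [[0,0,0],[0,0,0]]

```text
time: 3.85
eef_pos: [0.4819, 0.3592, 0.042]
tcp_rot: [0.727, 0.687, 0.001, 0.0]
contact_force: [-0.1, 0.2, 0.1]
opening: 1.001
finger_force: 0.0
```

Emit:
step_arm:
  increments:
    - [[0,0,0],[0,0,0]]
    - [[0,0,0],[0,0,0]]
    - [[0,0,0],[0,0,0]]
    - [[0,0,0],[0,0,0]]
    - [[0,0,0],[0,0,0]]
    - [[0,0,0],[0,0,0]]
    - [[0,0,0],[0,0,0]]
    - [[0,0,0],[0,0,0]]
  fingers: -1
  grip_force: 40

```text
time: 4.52
eef_pos: [0.4823, 0.3596, 0.0425]
tcp_rot: [0.727, 0.687, 0.001, 0.0]
contact_force: [-0.9, 0.6, 5.7]
opening: 0.722
finger_force: 44.3
```

Emit:
step_arm:
  increments:
    - [[0,0,15],[0,0,0]]
    - [[0,0,30],[0,0,0]]
    - [[0,0,38],[0,0,0]]
    - [[0,0,38],[0,0,0]]
    - [[0,0,30],[0,0,0]]
    - [[12.4,-35.5,0],[0,0,0]]
    - [[12.4,-35.5,0],[0,0,0]]
    - [[12.4,-35.5,0],[0,0,0]]

```text
time: 5.18
eef_pos: [0.518, 0.2519, 0.1919]
tcp_rot: [0.726, 0.687, -0.0, -0.0]
contact_force: [0.5, 0.9, -2.2]
opening: 0.726
finger_force: 44.4
```

Emit:
step_arm:
  increments:
    - [[12.4,-35.5,0],[0,0,0]]
    - [[12.4,-35.5,0],[0,0,0]]
    - [[12.4,-35.5,0],[0,0,0]]
    - [[12.4,-35.5,0],[0,0,0]]
    - [[12.4,-35.5,0],[0,0,0]]
    - [[12.4,-35.5,0],[0,0,0]]
    - [[12.4,-35.5,0],[0,0,0]]
    - [[0,0,-10],[0,0,0]]

```text
time: 5.85
eef_pos: [0.6079, -0.0021, 0.1832]
tcp_rot: [0.729, 0.685, 0.0, 0.003]
contact_force: [0.3, -0.0, -0.9]
opening: 0.727
finger_force: 44.5
```

Emit:
step_arm:
  increments:
    - [[0,0,-30],[0,0,0]]
    - [[0,0,-30],[0,0,0]]
    - [[0,0,-30],[0,0,0]]
    - [[0,0,-25],[0,0,0]]
    - [[0,0,-15],[0,0,0]]
    - [[0,0,0],[0,0,0]]
    - [[0,0,0],[0,0,0]]

```text
time: 6.43
eef_pos: [0.6037, 0.0046, 0.0503]
tcp_rot: [0.727, 0.687, -0.001, -0.002]
contact_force: [0.9, -0.2, -1.5]
opening: 0.725
finger_force: 44.5
```

Weight is on the gripper (about −1.6 N). Now at 50, target ~29.

Emit:
step_arm:
  increments:
    - [[0,0,-10],[0,0,0]]
    - [[0,0,-5],[0,0,0]]
    - [[0,0,-3],[0,0,0]]
    - [[0,0,-1.5],[0,0,0]]
    - [[0,0,0],[0,0,0]]
    - [[0,0,0],[0,0,0]]

```text
time: 6.93
eef_pos: [0.6057, 0.0041, 0.0332]
tcp_rot: [0.727, 0.687, 0.0, 0.0]
contact_force: [0.2, 0.9, -1.4]
opening: 0.725
finger_force: 44.5
```

Emit:
step_arm:
  increments:
    - [[0,0,-2],[0,0,0]]
    - [[0,0,-1.5],[0,0,0]]
    - [[0,0,-1],[0,0,0]]
    - [[0,0,0],[0,0,0]]
    - [[0,0,0],[0,0,0]]

```text
time: 7.35
eef_pos: [0.6058, 0.004, 0.0295]
tcp_rot: [0.727, 0.687, 0.0, 0.0]
contact_force: [-3.4, 0.5, 5.6]
opening: 0.727
finger_force: 44.8
```

Touched the floor. Release (the pads swing back, so I'll let them open fully) and rise.

Emit:
step_arm:
  increments:
    - [[0,0,0],[0,0,0]]
    - [[0,0,0],[0,0,0]]
    - [[0,0,0],[0,0,0]]
    - [[0,0,0],[0,0,0]]
    - [[0,0,0],[0,0,0]]
    - [[0,0,0],[0,0,0]]
  fingers: 1

```text
time: 7.85
eef_pos: [0.6054, 0.0041, 0.0282]
tcp_rot: [0.727, 0.687, -0.0, -0.0]
contact_force: [-0.9, 0.2, -0.1]
opening: 1.002
finger_force: 0.0
```

Emit:
step_arm:
  increments:
    - [[0,0,15],[0,0,0]]
    - [[0,0,30],[0,0,0]]
    - [[0,0,40],[0,0,0]]
    - [[0,0,40],[0,0,0]]
    - [[0,0,35],[0,0,0]]
    - [[-11.4,-27.4,0],[0,0,0]]
    - [[-11.4,-27.4,0],[0,0,0]]
    - [[-11.4,-27.4,0],[0,0,0]]

```text
time: 8.52
eef_pos: [0.5714, -0.0787, 0.1897]
tcp_rot: [0.726, 0.687, 0.001, 0.001]
contact_force: [0.2, -0.4, -0.9]
opening: 0.996
finger_force: 0.0
```

Emit:
step_arm:
  increments:
    - [[-11.4,-27.4,0],[0,0,0]]
    - [[-11.4,-27.4,0],[0,0,0]]
    - [[-11.4,-27.4,0],[0,0,0]]
    - [[-11.4,-27.4,0],[0,0,0]]
    - [[-11.4,-27.4,0],[0,0,0]]
    - [[-11.4,-27.4,0],[0,0,0]]
    - [[-11.4,-27.4,0],[0,0,0]]
    - [[0,0,0],[0,0,0]]

```text
time: 9.18
eef_pos: [0.4898, -0.274, 0.1885]
tcp_rot: [0.729, 0.685, -0.001, 0.001]
contact_force: [-0.2, 0.0, -0.8]
opening: 1.001
finger_force: 0.0
```

Emit:
step_arm:
  increments:
    - [[0,0,-35],[0,0,0]]
    - [[0,0,-35],[0,0,0]]
    - [[0,0,0],[0,0,0]]
    - [[0,0,0],[0,0,0]]

```text
time: 9.52
eef_pos: [0.4902, -0.2683, 0.1163]
tcp_rot: [0.727, 0.687, -0.0, -0.003]
contact_force: [0.6, 0.3, -0.2]
opening: 0.998
finger_force: 0.0
```

Run:
```python
from h import *
t=snap('side','s1.png')[:,:,::-1]
cv2.imwrite('pics/s1c.png',cv2.resize(t[80:240,220:460],None,fx=3,fy=3,interpolation=cv2.INTER_CUBIC))
print(readout.get_state()['eef_pos'])
```

```text
[ 0.49167327 -0.26941273  0.11864165]
```

View pics/s1c.png

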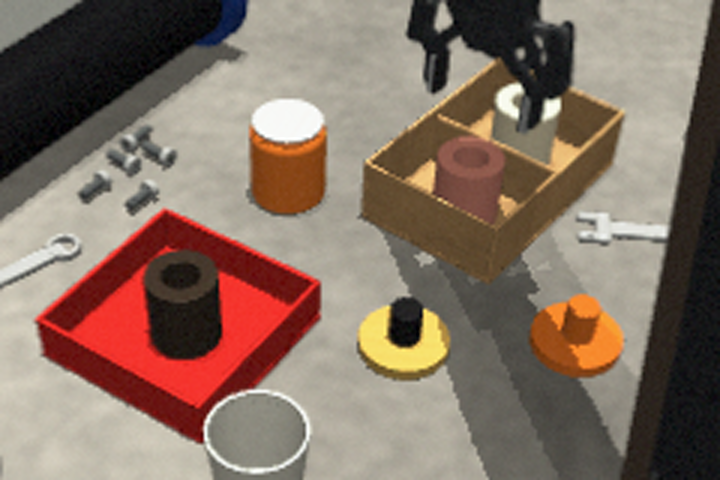

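The spent core stands upright in the tray (crop ≈(182,300)) and the open gripper is above the pink core. I'll descend to z≈28 and grip.

Emit:
step_arm:
  increments:
    - [[0,0,-25],[0,0,0]]
    - [[0,0,-25],[0,0,0]]
    - [[0,0,-15],[0,0,0]]
    - [[0,0,-15],[0,0,0]]
    - [[0,0,-10],[0,0,0]]
    - [[0,0,0],[0,0,0]]
    - [[0,0,0],[0,0,0]]
    - [[0,0,0],[0,0,0]]

```text
time: 10.23
eef_pos: [0.4928, -0.2707, 0.0303]
tcp_rot: [0.727, 0.687, 0.0, 0.002]
contact_force: [-1.0, 0.1, 0.2]
opening: 0.999
finger_force: 0.0
```

Emit:
step_arm:
  increments:
    - [[0,0,0],[0,0,0]]
    - [[0,0,0],[0,0,0]]
    - [[0,0,0],[0,0,0]]
    - [[0,0,0],[0,0,0]]
    - [[0,0,0],[0,0,0]]
    - [[0,0,0],[0,0,0]]
    - [[0,0,0],[0,0,0]]
    - [[0,0,0],[0,0,0]]
  fingers: -1

```text
time: 10.9
eef_pos: [0.4925, -0.2706, 0.0298]
tcp_rot: [0.727, 0.687, 0.0, 0.001]
contact_force: [0.8, 0.4, 5.9]
opening: 0.703
finger_force: 43.9
```

Emit:
step_arm:
  increments:
    - [[0,0,15],[0,0,0]]
    - [[0,0,30],[0,0,0]]
    - [[0,0,38],[0,0,0]]
    - [[0,0,38],[0,0,0]]
    - [[0,0,38],[0,0,0]]
    - [[0,0,20],[0,0,0]]
    - [[0,0,0],[0,0,0]]
    - [[0,0,0],[0,0,0]]

```text
time: 11.57
eef_pos: [0.4915, -0.27, 0.2078]
tcp_rot: [0.727, 0.687, 0.0, 0.001]
contact_force: [0.1, 0.6, -1.7]
opening: 0.702
finger_force: 43.7
```

Run:
```python
from h import *
t=snap('side','s2.png')[:,:,::-1]; snap('top','t2.png')
cv2.imwrite('pics/s2c.png',cv2.resize(t[0:180,300:540],None,fx=3,fy=3,interpolation=cv2.INTER_CUBIC))
s=readout.get_state();print(s['eef_pos'],s['opening'],s['contact_force'],s['wrist_torque'])
```

```text
[ 0.49011439 -0.2688873   0.20443994] 0.6998548659360612 [-0.52853856  0.58822939 -1.23002163] [ 0.03287197  0.05465166 -0.05958785]
```

View pics/s2c.png

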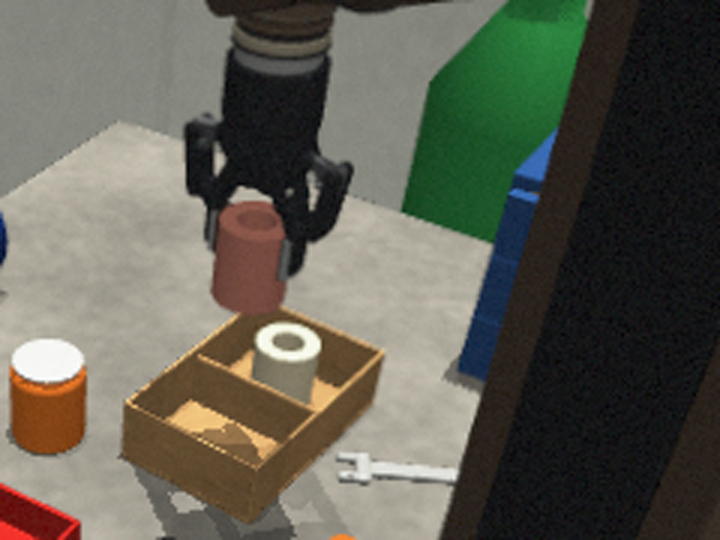

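The pink core hangs upright in the gripper, with its rim at crop ≈(252,222) and lower edge at ≈(248,311). I'll check for an offset from the TCP.

Run:
```python
from h import *
tcp=np.array([.4905,-.2690,.2060])
a=np.linspace(0,2*np.pi,200);c=np.c_[np.cos(a),np.sin(a),0*a]*.031
for dz in(-.025,.045):
    r=proj('side',tcp+[0,0,dz]+c); r=(r-[300,0])*3+1
    print(dz,'x',r[:,0].min().round(),r[:,0].max().round(),'y',r[:,1].min().round(),r[:,1].max().round())
K=np.array([proj('side',tcp+d)[0] for d in ([0,0,0],[.01,0,0],[0,.01,0],[0,0,.01])]);print((K[1:]-K[0])*3)
```

```text
-0.025 x 208.0 283.0 y 277.0 318.0
0.045 x 216.0 295.0 y 202.0 242.0
[[-10.60630106  -3.94116516]
 [ -6.08072627   5.36976658]
 [  1.43075051 -10.72035106]]
```

Run:
```python
from h import *
t=cv2.imread('pics/s2.png'); u0,v0=362,58
im=cv2.resize(t[v0:v0+56,u0:u0+46],None,fx=10,fy=10,interpolation=cv2.INTER_CUBIC)
tcp=np.array([.4905,-.2690,.2060])
a=np.linspace(0,2*np.pi,80);c=np.c_[np.cos(a),np.sin(a),0*a]
for dz,r,k in((-.025,.031,(0,255,0)),(.045,.031,(0,255,0)),(.045,.016,(255,255,0))):
    for p in (proj('side',tcp+[0,0,dz]+c*r)-[u0,v0])*10+4.5: cv2.circle(im,tuple(int(x) for x in p),1,k,-1)
cv2.imwrite('pics/s2o.png',im)
```

```text
(no output)
```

View pics/s2o.png

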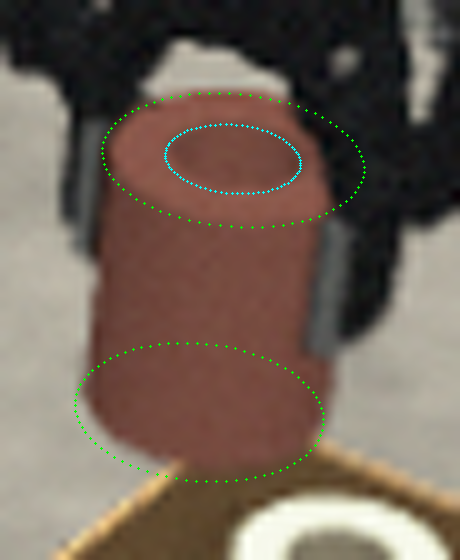

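The projected rims and bore at the TCP match the held core to ~1 px (about 2 mm), so it's centred. Carry it to the holder.

Emit:
step_arm:
  increments:
    - [[-0.6,30,0],[0,0,0]]
    - [[-0.6,39,0],[0,0,0]]
    - [[-0.6,39,0],[0,0,0]]
    - [[-0.6,39,0],[0,0,0]]
    - [[-0.6,39,0],[0,0,0]]
    - [[-0.6,39,0],[0,0,0]]
    - [[-0.6,39,0],[0,0,0]]
    - [[-0.6,39,0],[0,0,0]]

```text
time: 12.33
eef_pos: [0.4846, 0.0351, 0.2042]
tcp_rot: [0.727, 0.687, -0.002, -0.002]
contact_force: [0.3, -0.3, -2.1]
opening: 0.7
finger_force: 43.7
```

Emit:
step_arm:
  increments:
    - [[-0.6,39,0],[0,0,0]]
    - [[-0.6,39,0],[0,0,0]]
    - [[-0.6,39,0],[0,0,0]]
    - [[-0.6,39,0],[0,0,0]]
    - [[-0.6,39,0],[0,0,0]]
    - [[-0.6,39,0],[0,0,0]]
    - [[-0.6,39,0],[0,0,0]]
    - [[-0.6,39,0],[0,0,0]]

```text
time: 13.0
eef_pos: [0.4799, 0.3464, 0.2036]
tcp_rot: [0.727, 0.687, -0.003, -0.001]
contact_force: [1.2, -0.5, -1.1]
opening: 0.704
finger_force: 43.7
```

Emit:
step_arm:
  increments:
    - [[0,10,0],[0,0,0]]
    - [[0,4,-15],[0,0,0]]
    - [[0,0,-30],[0,0,0]]
    - [[0,0,-30],[0,0,0]]
    - [[0,0,-25],[0,0,0]]
    - [[0,0,0],[0,0,0]]
    - [[0,0,0],[0,0,0]]
    - [[0,0,0],[0,0,0]]

```text
time: 13.67
eef_pos: [0.4821, 0.3589, 0.1075]
tcp_rot: [0.727, 0.687, -0.0, 0.0]
contact_force: [-0.8, 0.8, -1.0]
opening: 0.702
finger_force: 43.8
```

Run:
```python
from h import *
t=snap('side','s3.png')[:,:,::-1]
q=[]
for i in range(4):
    cams.read_camera('top'); q.append(readout.get_state()['eef_pos'])
print(np.mean(q,0),readout.get_state()['opening'])
e=np.mean(q,0)
u0,v0=160,215
im=cv2.resize(t[v0:v0+140,u0:u0+110],None,fx=4,fy=4,interpolation=cv2.INTER_CUBIC)
a=np.linspace(0,2*np.pi,80);c=np.c_[np.cos(a),np.sin(a),0*a]
for dz,r,k in((-.0255,.031,(0,255,0)),(.0445,.031,(0,255,0)),(.0445,.016,(255,255,0))):
    for p in (proj('side',e+[0,0,dz]+c*r)-[u0,v0])*4+1.5: cv2.circle(im,tuple(int(x) for x in p),1,k,-1)
for p in (proj('side',np.array([.481,.359,.018])+c*.06)-[u0,v0])*4+1.5: cv2.circle(im,tuple(int(x) for x in p),1,(0,0,255),-1)
cv2.imwrite('pics/s3o.png',im)
```

```text
[0.48309832 0.35960917 0.10943216] 0.7050088151874933
```

View pics/s3o.png

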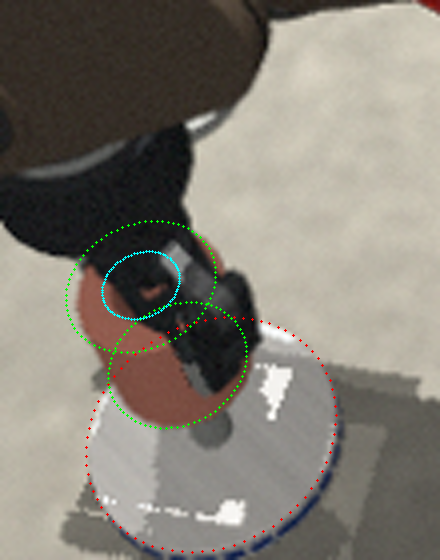

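Base ellipse matches (centre ≈(178,365) in the crop) and the core hangs over the holder; spigot tip at ≈(212,428). Correct by −2 mm in x and lower.

Emit:
step_arm:
  increments:
    - [[-2,-0.5,-10],[0,0,0]]
    - [[0,0,-15],[0,0,0]]
    - [[0,0,-12],[0,0,0]]
    - [[0,0,-10],[0,0,0]]
    - [[0,0,-7],[0,0,0]]
    - [[0,0,-5],[0,0,0]]
    - [[0,0,0],[0,0,0]]
    - [[0,0,0],[0,0,0]]

```text
time: 14.58
eef_pos: [0.4799, 0.3587, 0.0482]
tcp_rot: [0.727, 0.687, -0.0, -0.0]
contact_force: [0.1, -0.3, -1.2]
opening: 0.702
finger_force: 43.8
```

Emit:
step_arm:
  increments:
    - [[0,0,-2],[0,0,0]]
    - [[0,0,-1.5],[0,0,0]]
    - [[0,0,0],[0,0,0]]
    - [[0,0,0],[0,0,0]]

```text
time: 14.92
eef_pos: [0.48, 0.3587, 0.0451]
tcp_rot: [0.727, 0.687, 0.0, 0.0]
contact_force: [0.8, 0.4, -0.6]
opening: 0.705
finger_force: 43.8
```

Emit:
step_arm:
  increments:
    - [[0,0,-1],[0,0,0]]
    - [[0,0,-1],[0,0,0]]
    - [[0,0,0],[0,0,0]]
    - [[0,0,0],[0,0,0]]

```text
time: 15.25
eef_pos: [0.4802, 0.3589, 0.0438]
tcp_rot: [0.727, 0.687, 0.0, 0.0]
contact_force: [-2.4, 0.0, 4.6]
opening: 0.699
finger_force: 44.3
```

Emit:
step_arm:
  increments:
    - [[0,0,0],[0,0,0]]
    - [[0,0,0],[0,0,0]]
    - [[0,0,0],[0,0,0]]
    - [[0,0,0],[0,0,0]]
    - [[0,0,0],[0,0,0]]
    - [[0,0,0],[0,0,0]]
  fingers: 1

```text
time: 15.75
eef_pos: [0.4798, 0.3586, 0.0426]
tcp_rot: [0.727, 0.687, -0.0, -0.0]
contact_force: [-0.2, 0.4, 1.2]
opening: 0.998
finger_force: 0.0
```

Emit:
step_arm:
  increments:
    - [[0,0,15],[0,0,0]]
    - [[0,0,30],[0,0,0]]
    - [[0,0,40],[0,0,0]]
    - [[0,0,40],[0,0,0]]
    - [[29.7,-22.7,0],[0,0,0]]
    - [[29.7,-22.7,0],[0,0,0]]
    - [[29.7,-22.7,0],[0,0,0]]
    - [[29.7,-22.7,0],[0,0,0]]

```text
time: 16.42
eef_pos: [0.5998, 0.267, 0.1684]
tcp_rot: [0.727, 0.687, 0.0, 0.0]
contact_force: [1.0, -0.2, -0.4]
opening: 1.002
finger_force: 0.0
```

Emit:
step_arm:
  increments:
    - [[29.7,-22.7,0],[0,0,0]]
    - [[29.7,-22.7,0],[0,0,0]]
    - [[0,0,-30],[0,0,0]]
    - [[0,0,-30],[0,0,0]]
    - [[0,0,-30],[0,0,0]]
    - [[0,0,0],[0,0,0]]
    - [[0,0,0],[0,0,0]]
    - [[0,0,0],[0,0,0]]
  fingers: 0

```text
time: 17.08
eef_pos: [0.659, 0.2228, 0.0795]
tcp_rot: [0.727, 0.687, 0.001, 0.001]
contact_force: [-0.1, 0.4, -0.0]
opening: 0.502
finger_force: 0.0
```

Run:
```python
from h import *
t=snap('side','s4.png')[:,:,::-1]; t2=snap('top','t4.png')[:,:,::-1]
q=[]
for i in range(4):
    cams.read_camera('top'); q.append(readout.get_state()['eef_pos'])
e=np.mean(q,0); print(e,readout.get_state()['opening'])
A=cv2.resize(t[200:360,160:270],None,fx=3.5,fy=3.5,interpolation=cv2.INTER_CUBIC)
B=cv2.resize(t2[150:230,145:225],None,fx=5,fy=5,interpolation=cv2.INTER_CUBIC)
c=np.zeros((560,790,3),np.uint8); c[:A.shape[0],:A.shape[1]]=A; c[:400,388:788]=B
cv2.imwrite('pics/c4.png',c)
```

```text
[0.65940353 0.22291485 0.0805137 ] 0.4978000905928593
```

View pics/c4.png

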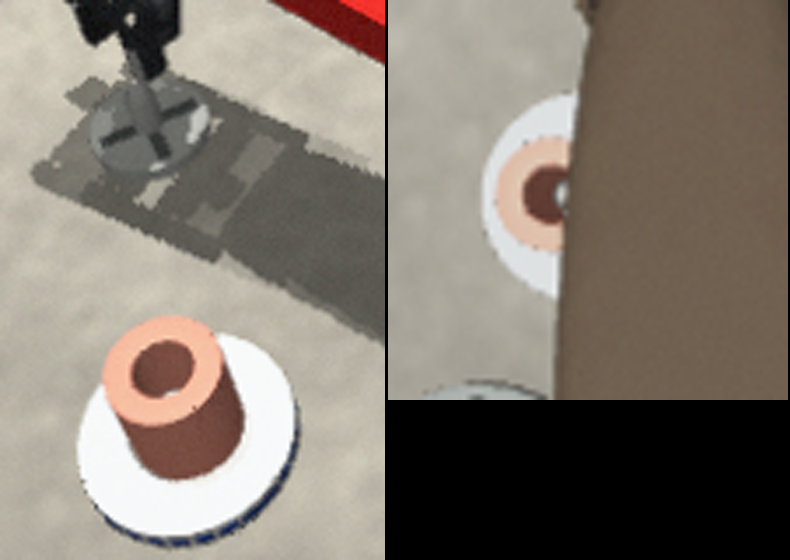

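The pink core stands straight, seated over the spigot (side rim centre ≈(206,305), top rim ≈(178,188), which gives about (480,358.7) mm). The fingers are right above the spacer's pin, so I'll lower and pinch.

Emit:
step_arm:
  increments:
    - [[-1,0,-20],[0,0,0]]
    - [[0,0,-20],[0,0,0]]
    - [[0,0,-15],[0,0,0]]
    - [[0,0,-8],[0,0,0]]
    - [[0,0,0],[0,0,0]]
    - [[0,0,0],[0,0,0]]

```text
time: 17.88
eef_pos: [0.657, 0.2224, 0.0146]
tcp_rot: [0.727, 0.687, -0.0, -0.0]
contact_force: [0.4, -0.1, 0.3]
opening: 0.501
finger_force: 0.0
```

Emit:
step_arm:
  increments:
    - [[0,0,0],[0,0,0]]
    - [[0,0,0],[0,0,0]]
    - [[0,0,0],[0,0,0]]
    - [[0,0,0],[0,0,0]]
    - [[0,0,0],[0,0,0]]
    - [[0,0,0],[0,0,0]]
  fingers: -1
  grip_force: 40

```text
time: 18.38
eef_pos: [0.6585, 0.2227, 0.0167]
tcp_rot: [0.727, 0.687, 0.001, 0.001]
contact_force: [0.4, -0.8, 6.2]
opening: 0.215
finger_force: 39.7
```

Run:
```python
from h import *
p=at_z('side',(206.1,305.4),.088);print(p)
q=[]
for i in range(4):
    cams.read_camera('top'); q.append(readout.get_state()['eef_pos'])
print(np.mean(q,0),readout.get_state()['opening'])
```

```text
[0.47812169 0.35815575 0.088     ]
[0.6584953  0.22268325 0.01673619] 0.21849831743986933
```

Emit:
step_arm:
  increments:
    - [[0,0,10],[0,0,0]]
    - [[0,0,30],[0,0,0]]
    - [[0,0,38],[0,0,0]]
    - [[0,0,38],[0,0,0]]
    - [[0,0,30],[0,0,0]]
    - [[0,0,0],[0,0,0]]
    - [[-20,15.2,0],[0,0,0]]
    - [[-26,19.8,0],[0,0,0]]

```text
time: 19.25
eef_pos: [0.6113, 0.256, 0.1603]
tcp_rot: [0.728, 0.685, -0.0, 0.0]
contact_force: [-0.6, 0.5, -2.5]
opening: 0.216
finger_force: 39.5
```

Emit:
step_arm:
  increments:
    - [[-29,22,0],[0,0,0]]
    - [[-29,22,0],[0,0,0]]
    - [[-29,22,0],[0,0,0]]
    - [[-26,19.8,0],[0,0,0]]
    - [[-15,11.4,0],[0,0,0]]
    - [[-4.8,3.7,0],[0,0,0]]
    - [[0,0,0],[0,0,0]]
    - [[0,0,0],[0,0,0]]

```text
time: 19.92
eef_pos: [0.4781, 0.3579, 0.16]
tcp_rot: [0.727, 0.687, -0.001, 0.0]
contact_force: [0.2, 0.1, -1.5]
opening: 0.224
finger_force: 39.5
```

Emit:
step_arm:
  increments:
    - [[0,0,-20],[0,0,0]]
    - [[0,0,-20],[0,0,0]]
    - [[0,0,-10],[0,0,0]]
    - [[0,0,0],[0,0,0]]
    - [[0,0,0],[0,0,0]]

```text
time: 20.33
eef_pos: [0.4786, 0.3575, 0.1101]
tcp_rot: [0.727, 0.686, -0.001, -0.0]
contact_force: [0.7, -0.2, -1.7]
opening: 0.219
finger_force: 39.5
```

Run:
```python
from h import *
t=snap('side','s5.png')[:,:,::-1]
q=[]
for i in range(4):
    cams.read_camera('top'); q.append(readout.get_state()['eef_pos'])
e=np.mean(q,0); print(e,readout.get_state()['opening'])
u0,v0=150,190
A=cv2.resize(t[v0:v0+150,u0:u0+130],None,fx=4,fy=4,interpolation=cv2.INTER_CUBIC)
a=np.linspace(0,2*np.pi,120);c=np.c_[np.cos(a),np.sin(a),0*a]
for P,r,k in((e+[0,0,-.0167],.039,(0,255,0)),(e+[0,0,-.0047],.039,(0,255,0)),([.4797,.3586,.088],.031,(255,0,0)),([.4797,.3586,.018],.031,(255,0,0))):
    for p in (proj('side',np.array(P)+c*r)-[u0,v0])*4+1.5: cv2.circle(A,tuple(int(x) for x in p),1,k,-1)
cv2.imwrite('pics/c5.png',A)
```

```text
[0.4793901  0.35853628 0.11221307] 0.21510370055561712
```

View pics/c5.png

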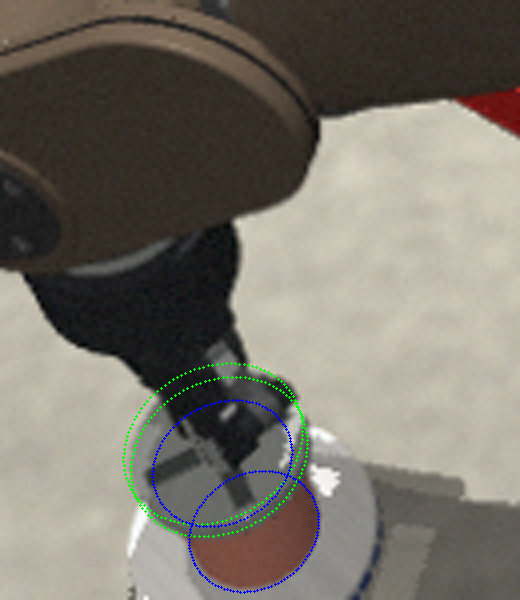

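The spacer is held level at crop ≈(217,450), coaxial with the pink core (bottom ≈(254,530)) to ~1–2 mm. Lower 14 mm, then feel for contact.

Emit:
step_arm:
  increments:
    - [[0,0,-5],[0,0,0]]
    - [[0,0,-5],[0,0,0]]
    - [[0,0,-3],[0,0,0]]
    - [[0,0,-2],[0,0,0]]
    - [[0,0,0],[0,0,0]]
    - [[0,0,0],[0,0,0]]

```text
time: 21.08
eef_pos: [0.4782, 0.3584, 0.0968]
tcp_rot: [0.727, 0.687, -0.0, -0.0]
contact_force: [-2.4, -0.7, 4.8]
opening: 0.218
finger_force: 40.1
```

Emit:
step_arm:
  increments:
    - [[0,0,-1],[0,0,0]]
    - [[0,0,0],[0,0,0]]
    - [[0,0,0],[0,0,0]]

```text
time: 21.33
eef_pos: [0.4784, 0.3586, 0.0968]
tcp_rot: [0.727, 0.687, -0.0, -0.0]
contact_force: [-4.2, -3.1, 10.1]
opening: 0.216
finger_force: 40.6
```

Emit:
step_arm:
  increments:
    - [[0,0,0],[0,0,0]]
    - [[0,0,0],[0,0,0]]
    - [[0,0,0],[0,0,0]]
    - [[0,0,0],[0,0,0]]
    - [[0,0,0],[0,0,0]]
  fingers: 0.2

```text
time: 21.75
eef_pos: [0.4781, 0.3582, 0.0943]
tcp_rot: [0.727, 0.687, -0.0, -0.0]
contact_force: [0.8, -0.7, 0.0]
opening: 0.601
finger_force: 0.0
```

Emit:
step_arm:
  increments:
    - [[0,0,20],[0,0,0]]
    - [[0,0,40],[0,0,0]]
    - [[0,0,40],[0,0,0]]
    - [[0,0,10],[0,0,0]]
    - [[0.7,-30,0],[0,0,0]]
    - [[0.7,-38.7,0],[0,0,0]]
    - [[0.7,-38.7,0],[0,0,0]]
    - [[0.7,-38.7,0],[0,0,0]]

```text
time: 22.42
eef_pos: [0.4807, 0.211, 0.2046]
tcp_rot: [0.727, 0.687, 0.0, 0.0]
contact_force: [1.3, 0.3, -0.5]
opening: 0.599
finger_force: 0.0
```

Emit:
step_arm:
  increments:
    - [[0.7,-38.7,0],[0,0,0]]
    - [[0.7,-38.7,0],[0,0,0]]
    - [[0.7,-38.7,0],[0,0,0]]
    - [[0.7,-38.7,0],[0,0,0]]
    - [[0.7,-38.7,0],[0,0,0]]
    - [[0.7,-38.7,0],[0,0,0]]
    - [[0.7,-38.7,0],[0,0,0]]
    - [[0.7,-38.7,0],[0,0,0]]
  fingers: 1

```text
time: 23.08
eef_pos: [0.4863, -0.0992, 0.2047]
tcp_rot: [0.727, 0.687, 0.0, 0.0]
contact_force: [1.2, 0.2, 0.0]
opening: 0.998
finger_force: 0.0
```

Emit:
step_arm:
  increments:
    - [[0.7,-38.7,0],[0,0,0]]
    - [[0.7,-38.7,0],[0,0,0]]
    - [[0.7,-38.7,0],[0,0,0]]
    - [[0.7,-38.7,0],[0,0,0]]
    - [[0.7,-38.7,0],[0,0,0]]
    - [[0.7,-38.7,0],[0,0,0]]
    - [[0.7,-38.7,0],[0,0,0]]
    - [[0.7,-8,0],[0,0,0]]

```text
time: 23.75
eef_pos: [0.4914, -0.3818, 0.2044]
tcp_rot: [0.728, 0.685, -0.001, 0.001]
contact_force: [-0.2, 0.9, 0.0]
opening: 1.002
finger_force: 0.0
```

Emit:
step_arm:
  increments:
    - [[0,0,-30],[0,0,0]]
    - [[0,0,-30],[0,0,0]]
    - [[0,0,-30],[0,0,0]]
    - [[0,0,0],[0,0,0]]
    - [[0,0,0],[0,0,0]]
    - [[0,0,0],[0,0,0]]

```text
time: 24.25
eef_pos: [0.493, -0.3767, 0.1164]
tcp_rot: [0.727, 0.687, 0.0, 0.001]
contact_force: [0.9, -0.5, -0.2]
opening: 1.001
finger_force: 0.0
```

Run:
```python
from h import *
t=snap('side','s6.png')[:,:,::-1]; t2=snap('top','t6.png')[:,:,::-1]
q=[]
for i in range(4):
    cams.read_camera('top'); q.append(readout.get_state()['eef_pos'])
e=np.mean(q,0); print(e,readout.get_state()['opening'])
A=cv2.resize(t[200:360,160:270],None,fx=3.5,fy=3.5,interpolation=cv2.INTER_CUBIC)
B=cv2.resize(t2[150:230,145:225],None,fx=5,fy=5,interpolation=cv2.INTER_CUBIC)
c=np.zeros((560,790,3),np.uint8); c[:A.shape[0],:A.shape[1]]=A; c[:400,388:788]=B
cv2.imwrite('pics/c6.png',c)
```

```text
[ 0.49327439 -0.37708516  0.11721033] 0.9976036324110406
```

View pics/c6.png

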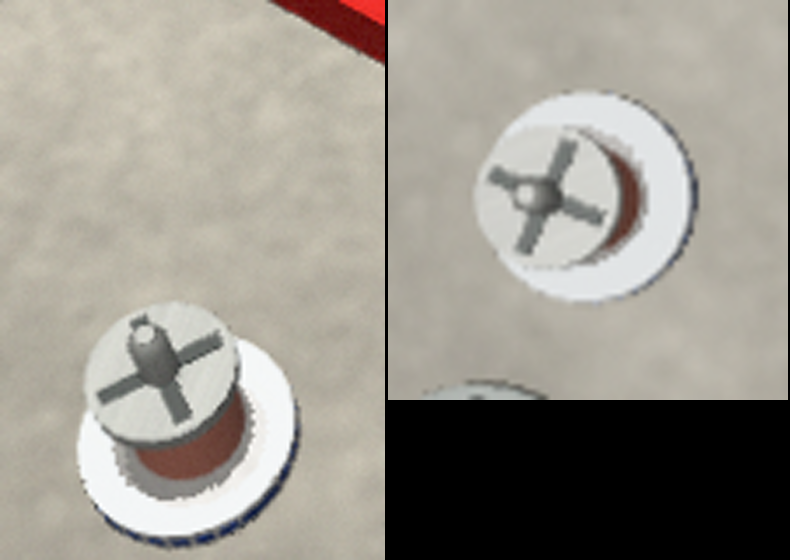

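The spacer sits flat on the pink core (top-view disc ≈(176.6,188.9), pin top ≈(172,188.2)). Next I'll grasp the cream core.

Emit:
step_arm:
  increments:
    - [[-1.5,1,-25],[0,0,0]]
    - [[0,0,-25],[0,0,0]]
    - [[0,0,-15],[0,0,0]]
    - [[0,0,-15],[0,0,0]]
    - [[0,0,-8],[0,0,0]]
    - [[0,0,0],[0,0,0]]
    - [[0,0,0],[0,0,0]]
    - [[0,0,0],[0,0,0]]

```text
time: 25.22
eef_pos: [0.4915, -0.376, 0.0283]
tcp_rot: [0.727, 0.687, 0.0, 0.001]
contact_force: [0.0, 0.5, 0.5]
opening: 1.004
finger_force: 0.0
```

Emit:
step_arm:
  increments:
    - [[0,0,0],[0,0,0]]
    - [[0,0,0],[0,0,0]]
    - [[0,0,0],[0,0,0]]
    - [[0,0,0],[0,0,0]]
    - [[0,0,0],[0,0,0]]
    - [[0,0,0],[0,0,0]]
    - [[0,0,0],[0,0,0]]
    - [[0,0,0],[0,0,0]]
  fingers: -1

```text
time: 25.88
eef_pos: [0.4916, -0.376, 0.0283]
tcp_rot: [0.727, 0.687, 0.0, 0.001]
contact_force: [1.1, 0.7, 6.0]
opening: 0.702
finger_force: 44.1
```

Run:
```python
from h import *
print(at_z('top',(176.6,188.9),.092),at_z('top',(172,188.2),.128),at_z('side',(160+162/3.5-.36,200+372/3.5-.36),.092),at_z('side',(160+144/3.5-.36,200+333/3.5-.36),.128))
q=[]
for i in range(4):
    cams.read_camera('top'); q.append(readout.get_state()['eef_pos'])
print(np.mean(q,0),readout.get_state()['opening'])
```

```text
[0.47708531 0.35994669 0.092     ] [0.47758026 0.36127791 0.128     ] [0.4753975  0.35996384 0.092     ] [0.47807864 0.35889035 0.128     ]
[ 0.49166063 -0.37609245  0.02833818] 0.6989944039137925
```

Emit:
step_arm:
  increments:
    - [[0,0,15],[0,0,0]]
    - [[0,0,30],[0,0,0]]
    - [[0,0,38],[0,0,0]]
    - [[0,0,38],[0,0,0]]
    - [[0,0,38],[0,0,0]]
    - [[0,0,13],[0,0,0]]
    - [[-0.7,20,0],[0,0,0]]
    - [[-0.7,35,0],[0,0,0]]

```text
time: 26.75
eef_pos: [0.4893, -0.3225, 0.1995]
tcp_rot: [0.728, 0.685, -0.0, 0.002]
contact_force: [-0.2, 0.8, -1.6]
opening: 0.7
finger_force: 43.7
```

Emit:
step_arm:
  increments:
    - [[-0.7,39,0],[0,0,0]]
    - [[-0.7,39,0],[0,0,0]]
    - [[-0.7,39,0],[0,0,0]]
    - [[-0.7,39,0],[0,0,0]]
    - [[-0.7,39,0],[0,0,0]]
    - [[-0.7,39,0],[0,0,0]]
    - [[-0.7,39,0],[0,0,0]]
    - [[-0.7,39,0],[0,0,0]]

```text
time: 27.42
eef_pos: [0.4822, -0.0063, 0.197]
tcp_rot: [0.727, 0.686, -0.001, -0.001]
contact_force: [0.7, 0.2, -1.0]
opening: 0.704
finger_force: 43.7
```

Emit:
step_arm:
  increments:
    - [[-0.7,39,0],[0,0,0]]
    - [[-0.7,39,0],[0,0,0]]
    - [[-0.7,39,0],[0,0,0]]
    - [[-0.7,39,0],[0,0,0]]
    - [[-0.7,39,0],[0,0,0]]
    - [[-0.7,39,0],[0,0,0]]
    - [[-0.7,39,0],[0,0,0]]
    - [[-0.7,39,0],[0,0,0]]

```text
time: 28.08
eef_pos: [0.4767, 0.3052, 0.1968]
tcp_rot: [0.727, 0.687, -0.002, -0.0]
contact_force: [0.2, -0.2, -1.6]
opening: 0.702
finger_force: 43.7
```

Emit:
step_arm:
  increments:
    - [[-0.7,36,0],[0,0,0]]
    - [[-0.6,18,0],[0,0,0]]
    - [[0,2.8,0],[0,0,0]]
    - [[0,0,-20],[0,0,0]]
    - [[0,0,-20],[0,0,0]]
    - [[0,0,0],[0,0,0]]
    - [[0,0,0],[0,0,0]]
    - [[0,0,0],[0,0,0]]

```text
time: 28.75
eef_pos: [0.4771, 0.3599, 0.159]
tcp_rot: [0.727, 0.686, -0.0, 0.0]
contact_force: [0.4, -0.2, -1.0]
opening: 0.698
finger_force: 43.7
```

Run:
```python
from h import *
t=snap('side','s7.png')[:,:,::-1]
q=[]
for i in range(4):
    cams.read_camera('top'); q.append(readout.get_state()['eef_pos'])
e=np.mean(q,0); print(e,readout.get_state()['opening'])
u0,v0=130,170
A=cv2.resize(t[v0:v0+150,u0:u0+150],None,fx=4,fy=4,interpolation=cv2.INTER_CUBIC)
a=np.linspace(0,2*np.pi,120);c=np.c_[np.cos(a),np.sin(a),0*a]
for P,r,k in((e+[0,0,-.0243],.031,(0,255,0)),(e+[0,0,.0457],.031,(0,255,0)),(e+[0,0,.0457],.016,(255,255,0)),([.4777,.3597,.128],.005,(255,0,0)),([.4777,.3597,.092],.039,(255,0,0))):
    for p in (proj('side',np.array(P)+c*r)-[u0,v0])*4+1.5: cv2.circle(A,tuple(int(x) for x in p),1,k,-1)
cv2.imwrite('pics/c7.png',A)
```

```text
[0.47768565 0.36053159 0.16028999] 0.704960339452972
```

View pics/c7.png

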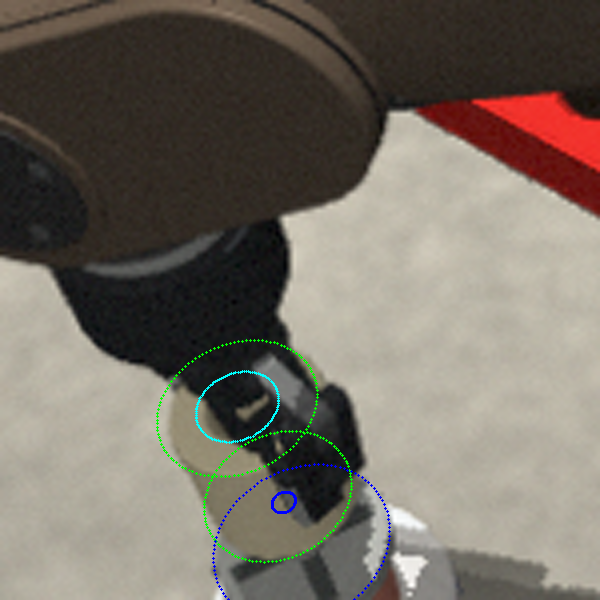

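The cream core hangs straight, its base ring (≈(278,497)) concentric with the pin tip (≈(284,503)). Lower it.

Emit:
step_arm:
  increments:
    - [[0,-0.8,-8],[0,0,0]]
    - [[0,0,-8],[0,0,0]]
    - [[0,0,-8],[0,0,0]]
    - [[0,0,-8],[0,0,0]]
    - [[0,0,-6],[0,0,0]]
    - [[0,0,-3],[0,0,0]]
    - [[0,0,0],[0,0,0]]
    - [[0,0,0],[0,0,0]]

```text
time: 29.67
eef_pos: [0.4769, 0.3598, 0.1176]
tcp_rot: [0.727, 0.687, -0.0, -0.0]
contact_force: [0.8, 0.8, -1.0]
opening: 0.699
finger_force: 43.9
```

Emit:
step_arm:
  increments:
    - [[0,0,-1],[0,0,0]]
    - [[0,0,-1],[0,0,0]]
    - [[0,0,0],[0,0,0]]
    - [[0,0,0],[0,0,0]]

```text
time: 30.0
eef_pos: [0.4772, 0.3599, 0.1164]
tcp_rot: [0.727, 0.687, 0.001, 0.0]
contact_force: [0.5, -0.5, 0.5]
opening: 0.701
finger_force: 43.8
```

Emit:
step_arm:
  increments:
    - [[0,0,-1],[0,0,0]]
    - [[0,0,-0.5],[0,0,0]]
    - [[0,0,0],[0,0,0]]
    - [[0,0,0],[0,0,0]]

```text
time: 30.33
eef_pos: [0.4772, 0.36, 0.1163]
tcp_rot: [0.727, 0.687, 0.0, 0.0]
contact_force: [-2.7, -0.7, 5.3]
opening: 0.702
finger_force: 44.6
```

Contact came at the expected height. Release, rise and go to the brass cap.

Emit:
step_arm:
  increments:
    - [[0,0,0],[0,0,0]]
    - [[0,0,0],[0,0,0]]
    - [[0,0,0],[0,0,0]]
    - [[0,0,0],[0,0,0]]
    - [[0,0,0],[0,0,0]]
    - [[0,0,0],[0,0,0]]
  fingers: 1

```text
time: 30.83
eef_pos: [0.4768, 0.3597, 0.1141]
tcp_rot: [0.727, 0.687, -0.0, -0.0]
contact_force: [1.0, -0.1, 0.4]
opening: 1.0
finger_force: 0.0
```

Emit:
step_arm:
  increments:
    - [[0,0,15],[0,0,0]]
    - [[0,0,35],[0,0,0]]
    - [[0,0,40],[0,0,0]]
    - [[0,0,10],[0,0,0]]
    - [[-2.3,-30,0],[0,0,0]]
    - [[-2.3,-38,0],[0,0,0]]
    - [[-2.3,-38,0],[0,0,0]]
    - [[-2.3,-38,0],[0,0,0]]

```text
time: 31.5
eef_pos: [0.4672, 0.2146, 0.2143]
tcp_rot: [0.727, 0.687, 0.0, 0.0]
contact_force: [0.9, -1.1, -0.5]
opening: 0.999
finger_force: 0.0
```

Emit:
step_arm:
  increments:
    - [[-2.3,-38,0],[0,0,0]]
    - [[-2.3,-38,0],[0,0,0]]
    - [[-2.3,-38,0],[0,0,0]]
    - [[-2.3,-38,0],[0,0,0]]
    - [[-2.3,-38,0],[0,0,0]]
    - [[-2.3,-38,0],[0,0,0]]
    - [[-2.3,-38,0],[0,0,0]]
    - [[-2.4,-38,0],[0,0,0]]
  fingers: 0.2

```text
time: 32.17
eef_pos: [0.4487, -0.09, 0.2145]
tcp_rot: [0.727, 0.687, 0.0, 0.0]
contact_force: [0.6, -0.3, -0.1]
opening: 0.601
finger_force: 0.0
```

Emit:
step_arm:
  increments:
    - [[0,-9,-20],[0,0,0]]
    - [[0,0,-38],[0,0,0]]
    - [[0,0,-38],[0,0,0]]
    - [[0,0,-38],[0,0,0]]
    - [[0,0,0],[0,0,0]]
    - [[0,0,0],[0,0,0]]
    - [[0,0,0],[0,0,0]]
    - [[0,0,0],[0,0,0]]

```text
time: 32.83
eef_pos: [0.4514, -0.0981, 0.0834]
tcp_rot: [0.727, 0.687, 0.001, 0.003]
contact_force: [0.2, -0.6, 0.6]
opening: 0.603
finger_force: 0.0
```

Run:
```python
from h import *
t=snap('side','s8.png')[:,:,::-1]; t2=snap('top','t8.png')[:,:,::-1]
q=[]
for i in range(4):
    cams.read_camera('top'); q.append(readout.get_state()['eef_pos'])
e=np.mean(q,0); print(e,readout.get_state()['opening'])
A=cv2.resize(t[200:360,160:270],None,fx=3.5,fy=3.5,interpolation=cv2.INTER_CUBIC)
B=cv2.resize(t2[150:230,145:225],None,fx=5,fy=5,interpolation=cv2.INTER_CUBIC)
D=cv2.resize(t[150:220,310:440],(390,160))
c=np.zeros((560,790,3),np.uint8); c[:A.shape[0],:A.shape[1]]=A; c[:400,388:788]=B; c[400:560,388:778]=D
cv2.imwrite('pics/c8.png',c)
```

```text
[ 0.45028923 -0.09765975  0.08209307] 0.6014788234111266
```

View pics/c8.png

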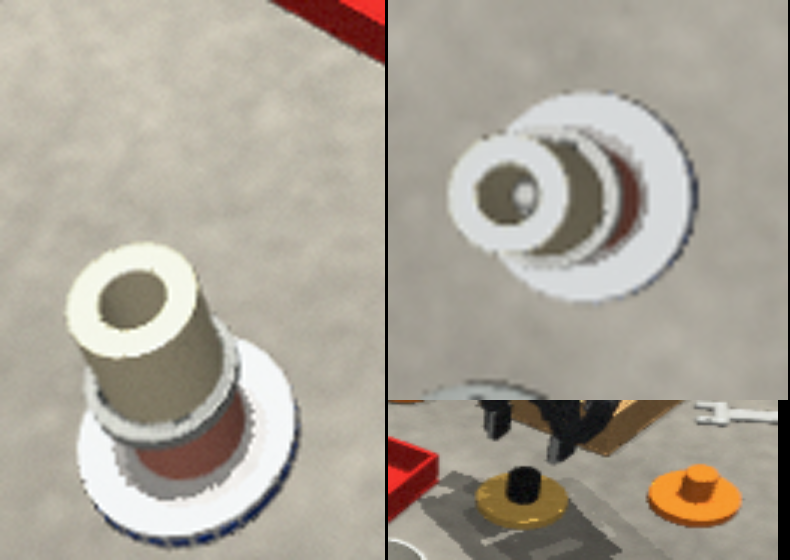

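The cream core stands straight on the spacer (top rim ≈(168.9,188.5), side ≈(197.4,285.2)), and the gripper is over the brass cap's black knob. Lower and pinch.

Emit:
step_arm:
  increments:
    - [[-0.8,0.6,-20],[0,0,0]]
    - [[0,0,-20],[0,0,0]]
    - [[0,0,-15],[0,0,0]]
    - [[0,0,-10],[0,0,0]]
    - [[0,0,0],[0,0,0]]
    - [[0,0,0],[0,0,0]]

```text
time: 33.63
eef_pos: [0.4483, -0.0966, 0.0153]
tcp_rot: [0.727, 0.687, -0.0, -0.0]
contact_force: [-0.1, -0.6, 0.4]
opening: 0.597
finger_force: 0.0
```

Emit:
step_arm:
  increments:
    - [[0,0,0],[0,0,0]]
    - [[0,0,0],[0,0,0]]
    - [[0,0,0],[0,0,0]]
    - [[0,0,0],[0,0,0]]
    - [[0,0,0],[0,0,0]]
    - [[0,0,0],[0,0,0]]
  fingers: -1

```text
time: 34.13
eef_pos: [0.4497, -0.0972, 0.0167]
tcp_rot: [0.727, 0.687, 0.001, 0.001]
contact_force: [0.1, 0.7, 7.2]
opening: 0.315
finger_force: 39.7
```

Run:
```python
from h import *
print(at_z('top',(168.9,188.5),.162),at_z('side',(197.4,285.2),.162))
q=[]
for i in range(4):
    cams.read_camera('top'); q.append(readout.get_state()['eef_pos'])
print(np.mean(q,0),readout.get_state()['opening'])
```

```text
[0.47551326 0.35869657 0.162     ] [0.47567859 0.35830478 0.162     ]
[ 0.4497075  -0.09723573  0.01674618] 0.3126996850943698
```

Emit:
step_arm:
  increments:
    - [[0,0,10],[0,0,0]]
    - [[0,0,30],[0,0,0]]
    - [[0,0,40],[0,0,0]]
    - [[0,0,40],[0,0,0]]
    - [[0,0,40],[0,0,0]]
    - [[0,0,40],[0,0,0]]
    - [[0,0,13],[0,0,0]]
    - [[0,0,0],[0,0,0]]

```text
time: 35.0
eef_pos: [0.4502, -0.0975, 0.2336]
tcp_rot: [0.727, 0.687, 0.002, 0.004]
contact_force: [0.4, -1.2, -1.0]
opening: 0.315
finger_force: 39.7
```

Emit:
step_arm:
  increments:
    - [[1,20,0],[0,0,0]]
    - [[2,35,0],[0,0,0]]
    - [[2.2,38,0],[0,0,0]]
    - [[2.2,38,0],[0,0,0]]
    - [[2.2,38,0],[0,0,0]]
    - [[2.2,38,0],[0,0,0]]
    - [[2.2,38,0],[0,0,0]]
    - [[2.2,38,0],[0,0,0]]

```text
time: 35.67
eef_pos: [0.4625, 0.1879, 0.2254]
tcp_rot: [0.727, 0.687, -0.002, -0.001]
contact_force: [0.8, 0.1, -1.4]
opening: 0.318
finger_force: 39.7
```

Emit:
step_arm:
  increments:
    - [[2.2,38,0],[0,0,0]]
    - [[2.2,38,0],[0,0,0]]
    - [[2.2,38,0],[0,0,0]]
    - [[2,35,0],[0,0,0]]
    - [[1.5,20,0],[0,0,0]]
    - [[0.3,4.2,0],[0,0,0]]
    - [[0,0,0],[0,0,0]]
    - [[0,0,0],[0,0,0]]

```text
time: 36.33
eef_pos: [0.474, 0.3584, 0.2262]
tcp_rot: [0.727, 0.687, -0.002, -0.0]
contact_force: [0.6, 0.0, -0.5]
opening: 0.311
finger_force: 39.7
```

Emit:
step_arm:
  increments:
    - [[0,0,-15],[0,0,0]]
    - [[0,0,-15],[0,0,0]]
    - [[0,0,-10],[0,0,0]]
    - [[0,0,0],[0,0,0]]
    - [[0,0,0],[0,0,0]]
    - [[0,0,0],[0,0,0]]

```text
time: 36.83
eef_pos: [0.4755, 0.3591, 0.1891]
tcp_rot: [0.727, 0.686, 0.0, 0.0]
contact_force: [0.1, 0.5, -1.2]
opening: 0.316
finger_force: 39.7
```

Run:
```python
from h import *
t=snap('side','s9.png')[:,:,::-1]
q=[]
for i in range(4):
    cams.read_camera('top'); q.append(readout.get_state()['eef_pos'])
e=np.mean(q,0); print(e,readout.get_state()['opening'])
u0,v0=120,150
A=cv2.resize(t[v0:v0+150,u0:u0+150],None,fx=4,fy=4,interpolation=cv2.INTER_CUBIC)
a=np.linspace(0,2*np.pi,120);c=np.c_[np.cos(a),np.sin(a),0*a]
for P,r,k in((e+[0,0,-.0167],.039,(0,255,0)),(e+[0,0,-.0047],.039,(0,255,0)),([.4763,.359,.162],.031,(255,0,0)),([.4763,.359,.092],.031,(255,0,0))):
    for p in (proj('side',np.array(P)+c*r)-[u0,v0])*4+1.5: cv2.circle(A,tuple(int(x) for x in p),1,k,-1)
cv2.imwrite('pics/c9.png',A)
```

```text
[0.47550454 0.35965807 0.18945746] 0.31434591964236186
```

View pics/c9.png

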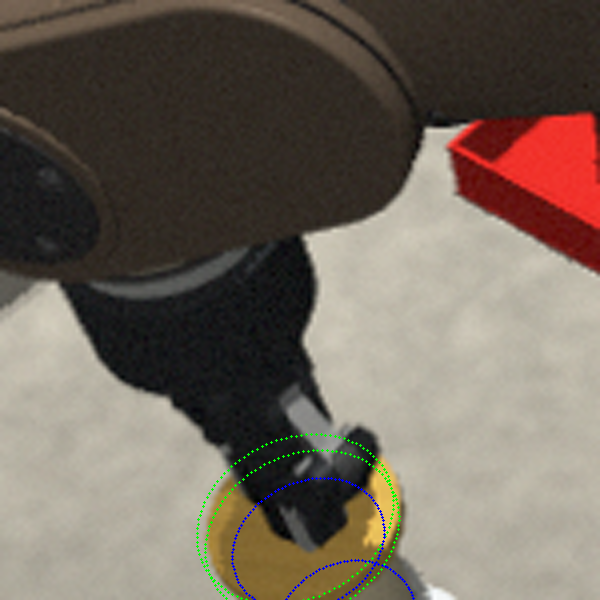

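The cap is held level, at most ~1–2 mm off the cream core's axis. Nudge x by +1 and lower until contact.

Emit:
step_arm:
  increments:
    - [[1,-0.3,-5],[0,0,0]]
    - [[0,0,-5],[0,0,0]]
    - [[0,0,-4],[0,0,0]]
    - [[0,0,-3],[0,0,0]]
    - [[0,0,-1],[0,0,0]]
    - [[0,0,0],[0,0,0]]
    - [[0,0,0],[0,0,0]]

```text
time: 37.67
eef_pos: [0.476, 0.3593, 0.1708]
tcp_rot: [0.727, 0.687, 0.0, 0.0]
contact_force: [-1.1, -1.5, 2.5]
opening: 0.312
finger_force: 40.1
```

Emit:
step_arm:
  increments:
    - [[0,0,-1],[0,0,0]]
    - [[0,0,0],[0,0,0]]
    - [[0,0,0],[0,0,0]]

```text
time: 37.92
eef_pos: [0.4762, 0.3595, 0.1708]
tcp_rot: [0.727, 0.687, 0.0, 0.0]
contact_force: [-2.1, -0.8, 6.9]
opening: 0.314
finger_force: 40.5
```

Seated at the expected height. Release, rise and move off for a final look.

Emit:
step_arm:
  increments:
    - [[0,0,0],[0,0,0]]
    - [[0,0,0],[0,0,0]]
    - [[0,0,0],[0,0,0]]
    - [[0,0,0],[0,0,0]]
    - [[0,0,0],[0,0,0]]
  fingers: 0.2

```text
time: 38.33
eef_pos: [0.4758, 0.3591, 0.1688]
tcp_rot: [0.727, 0.687, -0.0, -0.0]
contact_force: [-0.6, -0.1, -0.7]
opening: 0.602
finger_force: 0.0
```

Emit:
step_arm:
  increments:
    - [[0,0,15],[0,0,0]]
    - [[0,0,25],[0,0,0]]
    - [[0,0,30],[0,0,0]]
    - [[0,0,0],[0,0,0]]
    - [[0,-30,0],[0,0,0]]
    - [[0,-35,0],[0,0,0]]
    - [[0,-35,0],[0,0,0]]
    - [[0,-35,0],[0,0,0]]

```text
time: 39.0
eef_pos: [0.4756, 0.2231, 0.2389]
tcp_rot: [0.727, 0.687, -0.0, 0.0]
contact_force: [0.0, -0.2, -0.4]
opening: 0.602
finger_force: 0.0
```

Emit:
step_arm:
  increments:
    - [[0,-35,0],[0,0,0]]
    - [[0,-35,0],[0,0,0]]
    - [[0,-35,0],[0,0,0]]
    - [[0,-35,0],[0,0,0]]
    - [[0,-35,0],[0,0,0]]
    - [[0,-30,0],[0,0,0]]
    - [[0,0,0],[0,0,0]]
    - [[0,0,0],[0,0,0]]

```text
time: 39.67
eef_pos: [0.4759, 0.018, 0.2391]
tcp_rot: [0.728, 0.685, 0.0, -0.0]
contact_force: [-0.4, 0.1, -0.1]
opening: 0.6
finger_force: 0.0
```

Run:
```python
from h import *
t=snap('side','s10.png')[:,:,::-1]; t2=snap('top','t10.png')[:,:,::-1]
A=cv2.resize(t[190:350,150:270],None,fx=3.2,fy=3.2,interpolation=cv2.INTER_CUBIC)
B=cv2.resize(t2[150:230,140:220],None,fx=5,fy=5,interpolation=cv2.INTER_CUBIC)
c=np.zeros((560,790,3),np.uint8); c[:A.shape[0],:A.shape[1]]=A; c[:400,388:788]=B
cv2.imwrite('pics/c10.png',c)
s=readout.get_state();print(s['eef_pos'],s['time'])
```

```text
[0.47587257 0.01963661 0.23909511] 39.7667
```

View pics/c10.png

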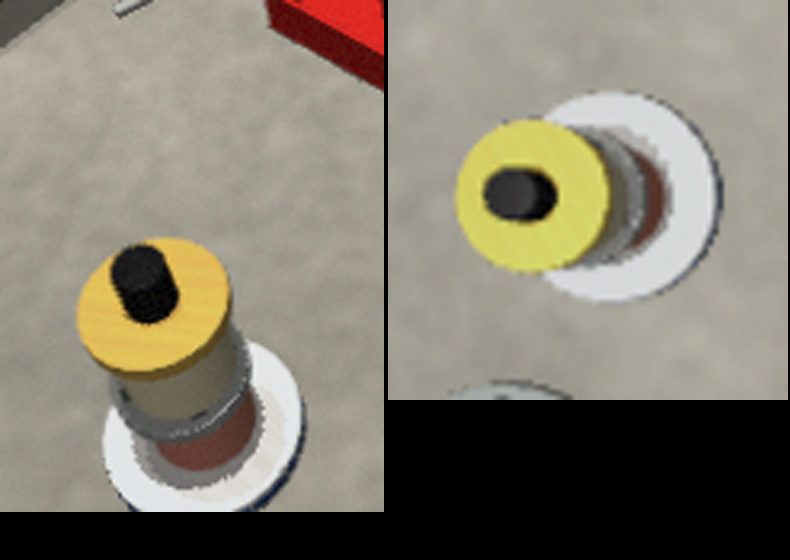

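The stack stands straight, with the cap level on the cream core (cap disc at crop ≈(533,196) from the top, ≈(155,305) from the side). The arm is clear, so I'll hand the job in.

```bash
python3 -c "
from plant import sign_off
print(sign_off())"
```

```text
the job is handed in; nothing more can be done
None
```

The job is handed in at about 40 s: the spent core stands in the red tray, and pink core, spacer, cream core and brass cap are stacked straight on the holder with everything released (the hand-in call returned no verdict).

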